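Set the analyser's alignment pointer to the red index

TASK

Slide the clear dust cover on the alignment unit all the way open, then turn the adjusting wheel by its finger peg until the black pointer stands squarely opposite the red index flag. Then slide the cover fully shut again without losing the setting. Move the pointer only with the wheel, never by touching it, and leave the things lying around the unit where they are.

Things in the scene. Friction and masses are not known exactly. Their poses are not given: they have to be found in the camera images.
- unit: Fixed alignment unit: low cream case 220 (x) x 340 (y) x 60 mm high. Origin: centre of its underside; own x points away from the robot, y to the robot's left, z up; offsets below are in this frame. On top: near side, right half, the wheel under the cover; along the far edge a white scale strip with a black pointer and a red and a blue flag. Place and yaw vary.
- cover (a joint): Travel of the dust cover along the unit's +y (left): 0 fully shut over the wheel, 0.15 m fully open; starts 0 to 12 mm open. Clear box 108 (x) x 100 (y) mm, open below, its flat top 108 mm above the bench, centred on the wheel's axis when shut. Stays where it is left; 2 to 3 N to push.
- rib_top (a point): Top centre of the cover's orange push rib: 60 mm (x) x 10 mm (y), 22 mm high, standing on the middle of the cover's top. This point is 130 mm above the bench. Push the rib's flank along the unit's y, or pinch it.
- wheel (a joint): Angle of the adjusting wheel in rad, counterclockwise from above positive, end stops at -3.7 and 3.7. It drives the pointer 10 mm along the unit's y per rad: counterclockwise moves the pointer to +y (left). It stays where it is left (friction about 0.06 N m).
- wheel_axis (a point): On the wheel's vertical axis at the top face of its disc, 72 mm above the bench. It lies at x -35, y -85 mm in the unit's frame. Aluminium disc, radius 36 mm, 10 mm thick, with a dark hub of radius 9 mm that stands 4 mm above the disc.
- peg_top (a point): Top centre of the wheel's black finger peg: upright, 12 mm diameter, 24 mm high above the disc, 26 mm from the axis; its top is 96 mm above the bench. Push it round the axis.
- pointer: The black pointer: a 12 x 12 mm slide with a 4 mm wide blade that points to the unit's +x, about 70 mm above the bench. It slides along the unit's y, driven by the wheel; range 38 mm either side of the unit's middle. Do not touch it.
- pointer_tip (a point): The end of the pointer's blade (69 mm from the unit's centre along its x).
- red_flag_tip (a point): The end, nearest the pointer, of the red index flag: a fixed upright red strip 24 mm (x) x 6 mm (y), 10 mm high; this point is 3 mm beyond the pointer's tip line, on the strip's centre line, its axes parallel to the unit's. The pointer is set when its tip has the same y (in the unit's frame) as this point.
- blue_flag_tip (a point): The same point on the blue index flag, which marks another setting; ignore it. Red and blue may be on either side.
- dish: Bystander: closed clear petri dish, 92 mm diameter, 18 mm high, lying beside the unit. Origin at the centre of its underside.
- tweezers: Bystander: steel tweezers, 120 mm long, 6 mm high, lying on the bench. Origin near the middle.
- cuvette_box: Bystander: small blue and white box, 36 x 52 x 32 mm. Origin at the centre of its underside.
- tape_measure: Bystander: round yellow tape measure, 58 mm diameter, 24 mm high. Origin at the centre of its underside.

How it is judged:
By the outcome, as a careful person would: the job done as asked, in the order asked, and still so for the second after the job is handed in, with the robot touching nothing.
It also fails if it takes over 72 s, if anything falls off the work surface, if the arm or the gripper's body presses on something with over 40 N, if the wrist force passes 120 N, or if a joint passes its speed limit or range.

ROBOT

A 6-joint arm with a two-finger parallel gripper is mounted at the origin on the work surface. World frame = base frame: x ahead of the robot, y to its left, z up, the work surface at z = 0. Lengths are in m, angles in rad, forces in N, time in s.
With the tool pointing down it reaches from about 0.375 to 0.9 m from the base axis. Payload 3.1 kg.
Tool frame: the origin (TCP) lies at the very end of the fingers, on their centre line; the grasp point (between the pads) lies 19 mm behind it (robot.grip_depth is the distance from the TCP to the grasp point, in m); z points along the fingers, y is the direction in which the jaws open and shut (so a half turn about z gives the same grasp; the last joint's range is limited). The gripper opens to 87 mm and grips with 3 to 60 N. Pads are 19 mm wide; open, the fingers measure 117 mm over their backs; the gripper's body (75 mm by 190 mm) begins 51 mm behind the grasp point.
Start: joints at [-1.405, 0.527, 1.433, -0, 1.181, -0.178], TCP at [0.211, -0.588, 0.197] pointing down, gripper open.
Joint ranges: [-3.08, 3.08], [-0.75, 2.2], [0.22, 2.44], [-1.43, 4.57], [0, 2.65], [-2.85, 2.85]. Speed limits (rad/s): [2.79, 2.79, 3.14, 3.14, 3.14, 3.14].

INTERFACE

Orientations are given as a unit quaternion [x, y, z, w].
In Python, from rig import robot gives the robot as it stands.
- The arm moves only by the tool drive_tool, never from a script. Its argument "series" is a list of rows, each a list of 7 numbers: the shift along the tool's x, y, z in m, then the turn, a rotation vector about the tool's x, y, z in degrees, then the opening, from 0 (shut) to 1 (fully open). A call has 1 to 5 rows; each row shifts and turns the commanded pose from where the row before left it, along the tool's axes as they then stand; what a row does not reach is not made up. A row lasts 1/8 s, in which the tool goes at most 62.5 mm and 10.7 degrees, less where a joint would pass 70% of its speed; a pose out of reach is approached as far as the arm can. A call is refused whole if a number of a shift passes 0.0625 or a number of a turn 10.7, either way. A call with a gripper value outside its range is refused whole. The fingers move at their own pace and stop on an object; "squeeze" is the grip in N (left out, the last holds). Time passes only in rows, so rows that do not move let the fingers close. It gives the time, the measured TCP pose, the force and the opening at its end, in the units of the state.
- robot.get_obs(): the state, without advancing time (a new reading comes with each control period).
- robot.camera(name): name is "scene" or "top" or "wrist"; returns (picture, depth): 420x560x3 uint8, blue, green, red; 420x560 float32, m along the optical axis (not along the pixel's ray), 0 where there is no reading.
- robot.camera_model(name): a dict with "fx", "fy", "cx", "cy" (pixels), "R" (3x3) and "t" (3): a world point X has camera coordinates R X + t. Camera axes: x right, y down, z forward; pixel columns grow to the right and rows downward; lengths in m; the calibration is good to about 2 mm. A picture is of the moment at which its call begins: read the wrist's pose just before it. camera_model takes no time and is no camera call; for the wrist camera it gives the pose at the moment of the call.
- robot.hand_in(): hands the job in, once; it reports no verdict.
The state is a dict: "time": time; "q": joint angles; "joint_velocities": joint speeds; "joint_torque": joint torques, N m; "position": TCP position; "tool_rot": TCP orientation; "ft_force": force on the tool from outside, world axes, zero at the start; "moment": the same for the moment, N m; "grip_width": finger opening in m.
Only numpy, scipy, OpenCV 4.12 (cv2) and the standard library are available. Lean on these libraries where they do the work, as an engineer would, in place of code of your own. Each camera call takes 0.05 s, during which the arm holds its last target. There are 200 camera calls.

## Working session

There is one attempt and no reset: what is moved stays moved. The work goes in short steps, Python scripts to look and compute and a tool call to move; the robot and the scene stay as the last step left them, time stands still between calls to the robot, and variables do not carry over. Pictures are saved under pics/ and viewed, about 8 in all and at most 12, crops included, and the job is handed in when it is done.

Besides the shell and the picture viewer there is one more tool, called by a JSON object that holds its "name" and its "arguments", one argument or row to a line. drive_tool: Moves the arm, as the interface text tells. Its arguments: {"type":"object","properties":{"series":{"type":"array"},"squeeze":{"type":"number"}},"required":["series"]}

```bash
ls; mkdir -p pics
python3 - <<'E'
from rig import robot
import cv2,numpy as np
o=robot.get_obs(); print(o)
for n in("top","scene"):
    p,d=robot.camera(n); cv2.imwrite(f"pics/{n}0.png",p); np.save(f"pics/{n}0.npy",d)
    m=robot.camera_model(n); print(n,m)
E
```

```text
pics
{'time': 0.0, 'q': array([-1.40453277e+00,  5.28492664e-01,  1.43392392e+00, -6.20056509e-06,
        1.18136488e+00, -1.78534971e-01]), 'joint_velocities': array([-0.0010608 , -0.00041378, -0.00022031, -0.00032961,  0.0009432 ,
        0.00370502]), 'joint_torque': array([-7.00044166e-04, -4.40039349e+01, -1.76592708e+01,  6.32393430e-02,
        5.82275062e-02, -1.73384715e-04]), 'position': array([ 0.21112627, -0.58741732,  0.19564853]), 'tool_rot': array([ 9.85175225e-01,  1.71547599e-01,  3.84809381e-06, -1.09440099e-03]), 'ft_force': array([-0.37190094,  0.35986135, -0.01307343]), 'moment': array([-0.01755922, -0.05110516, -0.04191399]), 'grip_width': 0.08728264496342597}
top {'fx': 438.19173276405115, 'fy': 438.19173276405115, 'cx': 283.74462872782505, 'cy': 214.40585657801117, 'R': array([[ 0.01485759, -0.99984133, -0.00982642],
       [-0.993466  , -0.01364925, -0.11330934],
       [ 0.11315724,  0.01144571, -0.99351117]]), 't': array([0.02198879, 0.63254466, 0.91131532])}
scene {'fx': 383.55942277538804, 'fy': 383.55942277538804, 'cx': 277.14774112841866, 'cy': 214.97284802463858, 'R': array([[ 0.17322682,  0.98480915,  0.01197538],
       [ 0.5294088 , -0.0828555 , -0.84431113],
       [-0.8304931 ,  0.1525972 , -0.53571943]]), 't': array([-0.1207355 , -0.24650352,  1.3475588 ])}
```

View pics/top0.png

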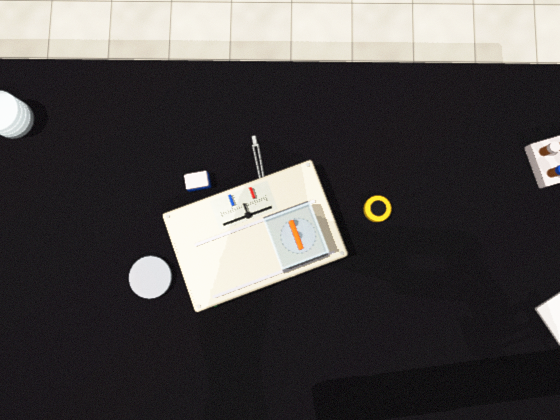

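View pics/scene0.png

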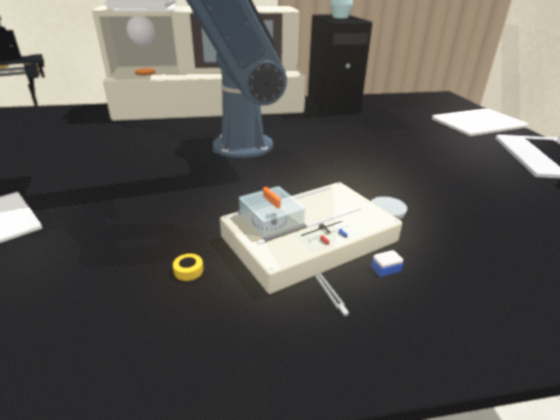

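Top view: the unit has corners at about (163,213), (312,160), (347,255) and (195,311). The orange rib is at (296,235), the pointer at (248,212), the red flag at (253,193) and the blue flag at (232,200). The dish, box, tweezers and tape lie outside the unit. The scene view agrees.

```bash
cat > h.py <<'E'
import numpy as np, cv2
from scipy.spatial.transform import Rotation as Ro
def ray(m,uv,z):
    "pixel(s) -> world points on plane z"
    uv=np.atleast_2d(uv).astype(float)
    d=np.c_[(uv[:,0]-m["cx"])/m["fx"],(uv[:,1]-m["cy"])/m["fy"],np.ones(len(uv))]@m["R"]
    c=-m["R"].T@m["t"]
    return c+d*((z-c[2])/d[:,2])[:,None]
def blobs(mask,amin=8):
    n,l,s,c=cv2.connectedComponentsWithStats(mask.astype(np.uint8))
    return [(s[i,4],c[i],l==i) for i in range(1,n) if s[i,4]>=amin]
def hsv(p): return cv2.cvtColor(p,cv2.COLOR_BGR2HSV)
def unit2w(U,xy):
    c,s=np.cos(U[2]),np.sin(U[2]); return np.array(U[:2])+np.array(xy)@np.array([[c,s],[-s,c]])
def w2unit(U,xy):
    c,s=np.cos(U[2]),np.sin(U[2]); return (np.asarray(xy)[...,:2]-np.array(U[:2]))@np.array([[c,-s],[s,c]])
E
python3 - <<'E'
from rig import robot
from h import *
p=cv2.imread("pics/top0.png"); m=robot.camera_model("top"); H=hsv(p); d=np.load("pics/top0.npy")
print("cam",-m["R"].T@m["t"])
h,s,v=cv2.split(H)
reg=np.zeros(h.shape,bool); reg[150:325,155:355]=1
case=reg&(v>110)
b=max(blobs(case),key=lambda b:b[0]); 
cn=max(cv2.findContours(b[2].astype(np.uint8),0,1)[0],key=cv2.contourArea)
w=ray(m,cv2.convexHull(cn)[:,0],0.06)[:,:2]
r=cv2.minAreaRect((w*1000).astype(np.float32)); print("rect mm",r, cv2.boxPoints(r).round(1).tolist())
for n,mk in dict(red=((h<6)|(h>172))&(s>130)&(v>80),orange=(h>=6)&(h<16)&(s>130)&(v>80),blue=(h>100)&(h<130)&(s>130)&(v>60)).items():
    for a,c,_ in blobs(mk&reg): print(n,a,c.round(1),"z70",ray(m,c,.07).round(4),"z130",ray(m,c,.13).round(4),"depth",d[int(c[1]),int(c[0])])
cv2.imwrite("pics/crop1.png",cv2.resize(p[175:280,190:350],None,fx=5,fy=5,interpolation=cv2.INTER_CUBIC))
E
```

```text
cam [0.52496299 0.02018841 0.97729124]
rect mm ((615.4845581054688, 103.44439697265625), (280.0514221191406, 338.7540283203125), 21.230318069458008) [[423.6000061035156, 210.60000610351562], [546.2999877929688, -105.0999984741211], [807.2999877929688, -3.700000047683716], [684.7000122070312, 312.0]]
red 28 [251.8 192.1] z70 [[0.6744 0.0983 0.07  ]] z130 [[0.6645 0.0931 0.13  ]] depth 0.91880125
orange 107 [295.9 234.1] z70 [[0.5876 0.0049 0.07  ]] z130 [[0.5835 0.0059 0.13  ]] depth 0.8492213
blue 64 [201.9 185.9] z70 [[0.6862 0.2036 0.07  ]] z130 [[0.6755 0.1915 0.13  ]] depth 0.96250695
blue 26 [230.8 199.8] z70 [[0.6576 0.142  0.07  ]] z130 [[0.6489 0.1339 0.13  ]] depth 0.9156153
```

View pics/crop1.png

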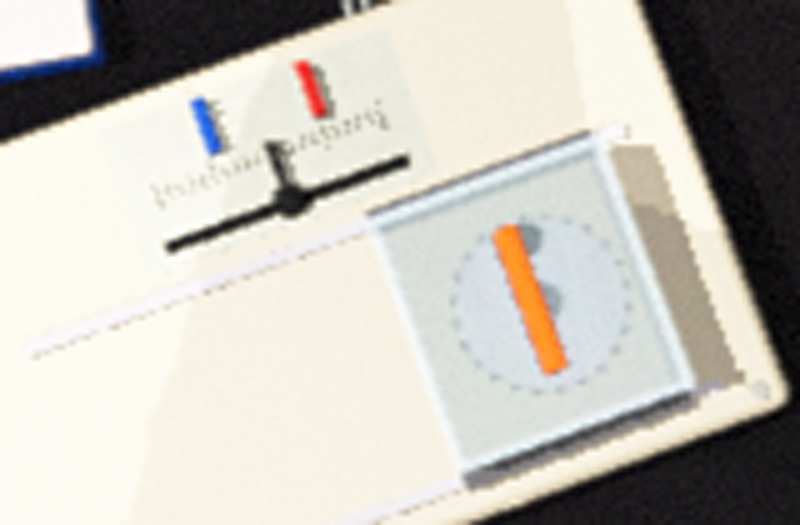

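The crop shows the peg under the glass at (530,238), about full pixel (296,222.6). The hub is at (550,298), or (300,234.6). The pointer blade ends near (272,145), or (244.4,204). The red flag is to its right. The case mask merged with the tweezers and box, so I'll redo it by depth.

Run:
```python
from rig import robot
from h import *
p=cv2.imread("pics/top0.png"); m=robot.camera_model("top"); d=np.load("pics/top0.npy"); H=hsv(p)
v,u=np.mgrid[:420,:560]
P=(np.stack([(u-m["cx"])/m["fx"]*d,(v-m["cy"])/m["fy"]*d,d],-1)-m["t"])@m["R"]
mk=(P[...,2]>.045)&(P[...,2]<.14)&(u>140)&(u<360)&(v>150)&(v<330)
mk=cv2.morphologyEx(mk.astype(np.uint8),cv2.MORPH_OPEN,np.ones((9,9)))
b=max(blobs(mk),key=lambda b:b[0])
hull=cv2.convexHull(cv2.findContours(b[2].astype(np.uint8),0,1)[0][0])[:,0]
w=ray(m,hull,.06)[:,:2]*1000
r=cv2.minAreaRect(w.astype(np.float32)); print(r)
c=np.array(r[0])/1000; yaw=r[2] if r[1][0]<r[1][1] else r[2]-90
U=(*c,np.radians(yaw)); print("U",U)
h=lambda n,px,z:print(n,ray(m,px,z)[0].round(4),w2unit(U,ray(m,px,z)[0]).round(4)*1000)
h("rib",(295.9,234.1),.13);h("red",(251.8,192.1),.072);h("blue",(230.8,199.8),.072);h("tip",(244.4,204),.07);h("hub",(300,234.6),.076);h("peg",(296,222.6),.096)
```

```text
((586.7457275390625, 92.76753234863281), (218.26187133789062, 337.6148986816406), 21.230783462524414)
U (np.float64(0.5867457275390625), np.float64(0.09276753234863282), np.float64(0.37054707419901317))
rib [0.5834 0.0059 0.13  ] [-34.6 -79.8]
red [0.6741 0.0982 0.072 ] [ 83.4 -26.6]
blue [0.6573 0.1417 0.072 ] [83.5 20.1]
tip [0.6491 0.1133 0.07  ] [65.5 -3.5]
hub [ 0.5862 -0.0035  0.076 ] [-35.3 -89.6]
peg [0.609  0.0053 0.096 ] [-10.9 -89.6]
```

Unit pose: (0.587, 0.093), yaw 21.2°. The sizes fit, and so does the rib at x −34.6. The red flag is about 23 mm to the −y side of the pointer, so the wheel needs about −2.3 rad. Now I'll go above the rib.

{"name": "drive_tool", "arguments": {
  "series": [
    [0.0367,-0.0288,0,0,0,-0.1,1],
    [0.0367,-0.0288,0,0,0,-0.1,1],
    [0.0367,-0.0288,0,0,0,-0.1,1],
    [0.0367,-0.0288,0,0,0,-0.1,0.6],
    [0.0367,-0.0288,0,0,0,-0.1,0.6]
  ]
}}

```text
time: 0.72
position: [0.3351, -0.3886, 0.1964]
tool_rot: [0.984, 0.176, -0.0, -0.0]
ft_force: [0.4, -0.0, -0.1]
grip_width: 0.0741
```

{"name": "drive_tool", "arguments": {
  "series": [
    [0.0367,-0.0288,0,0,0,-0.1,0.6],
    [0.0367,-0.0288,0,0,0,-0.1,0.6],
    [0.0367,-0.0288,0,0,0,-0.1,0.6],
    [0.0367,-0.0288,0,0,0,-0.1,0.6],
    [0.0367,-0.0288,0,0,0,-0.1,0.6]
  ]
}}

```text
time: 1.35
position: [0.4567, -0.1897, 0.1964]
tool_rot: [0.984, 0.18, -0.0, -0.0]
ft_force: [0.6, -0.3, -0.3]
grip_width: 0.0522
```

{"name": "drive_tool", "arguments": {
  "series": [
    [0.0367,-0.0288,0,0,0,-0.1,0.6],
    [0.0367,-0.0288,0,0,0,-0.1,0.6],
    [0.0367,-0.0288,0,0,0,-0.1,0.6],
    [0.0367,-0.0288,0,0,0,-0.1,0.6],
    [0.0367,-0.0288,0,0,0,-0.1,0.6]
  ]
}}

```text
time: 1.98
position: [0.5764, 0.0104, 0.1962]
tool_rot: [0.983, 0.185, -0.0, -0.0]
ft_force: [0.1, 0.3, -0.8]
grip_width: 0.0522
```

```bash
cat >> h.py <<'E'
U0=(0.5867,0.0928,0.3705)
def to(robot,unit_xy,z,rel=0.0,U=U0):
    "tool-frame shift (mm) and z turn (deg) to bring the TCP to a unit-frame point; rel = tool x yaw relative to unit x, deg"
    o=robot.get_obs(); R=Ro.from_quat(o["tool_rot"]).as_matrix()
    yaw=np.degrees(np.arctan2(R[1,0],R[0,0])); t=np.degrees(U[2])+rel
    sh=R.T@(np.r_[unit2w(U,unit_xy),z]-o["position"])
    print("t %.2f"%o["time"],"tcp unit",(w2unit(U,o["position"])*1e3).round(1),"z",o["position"][2].round(4),"yaw-rel",round(yaw-np.degrees(U[2]),2),"F",o["ft_force"].round(1),"w",round(o["grip_width"],4),"q6",o["q"][5].round(2))
    print("shift mm",(sh*1e3).round(1),"turn z",round(yaw-t,2),"tilt deg",np.degrees(np.arccos(-R[2,2])).round(2))
E
python3 - <<'E'
from rig import robot
from h import *
robot.get_obs()
p,d=robot.camera("wrist"); cv2.imwrite("pics/w1.png",p)
to(robot,(-35,-80),0.114) if 0 else to(robot,(-.035,-.080),.114)
E
```

```text
t 2.02 tcp unit [-34.8 -69.6] z 0.1965 yaw-rel 0.19 F [2.8 2.1 0.3] w 0.0521 q6 1.03
shift mm [-0.7 10.6 82.5] turn z 0.19 tilt deg 0.31
```

View pics/w1.png

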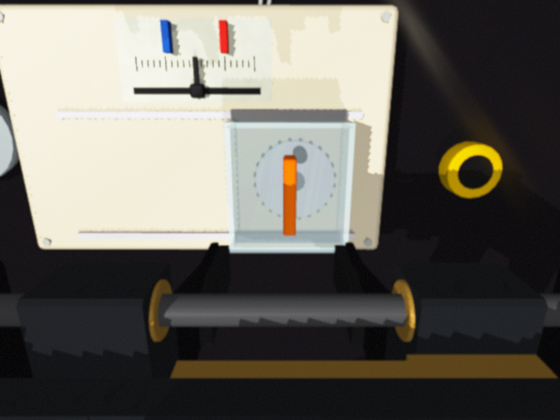

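The wrist view is square to the unit. The rib is at (290,195), its top face at about (290,163–235), and the fingers lie behind it. The pointer tip is at (195,57) and the red flag's bottom end at (224,53), with the peg at (300,155). I'll refine from this picture.

Run:
```python
from rig import robot
from h import *
m=robot.camera_model("wrist"); p=cv2.imread("pics/w1.png"); H=hsv(p); h,s,v=cv2.split(H)
print("cam unit",w2unit(U0,-m["R"].T@m["t"]))
g=np.indices(h.shape)[0]<250
for n,mk,z in(("red",((h<5)|(h>172))&(s>150)&(v>80),.072),("rib",(h>=5)&(h<16)&(s>150)&(v>80),.13),("blue",(h>100)&(h<130)&(s>120)&(v>60),.072)):
    for a,c,b in blobs(mk&g,60):
        ys,xs=np.where(b); print(n,a,c.round(1),(xs.min(),xs.max(),ys.min(),ys.max()),(w2unit(U0,ray(m,c,z)[0])*1e3).round(1))
for n,px,z in(("tip",(195.5,58),.07),("peg",(300,155),.096),("hub",(297.5,181),.076),("c1",(398,6),.06),("c2",(383,248),.06),("c3",(40,248),.06)):
    print(n,(w2unit(U0,ray(m,px,z)[0])*1e3).round(1))
```

```text
cam unit [ 0.04616147 -0.07139811]
red 246 [223.3  36.2] (np.int64(219), np.int64(227), np.int64(21), np.int64(52)) [ 89.8 -23.8]
rib 708 [289.4 200.6] (np.int64(284), np.int64(296), np.int64(156), np.int64(234)) [-30.  -76.7]
blue 293 [166.1  35.9] (np.int64(161), np.int64(172), np.int64(20), np.int64(52)) [89.9 22.1]
tip [73.7  0.1]
peg [ -1.6 -85.7]
hub [-28.  -84.9]
c1 [ 114.3 -164.8]
c2 [ -99.5 -171. ]
c3 [-100.9  168.2]
```

Rib y is between −77 and −80 in both views. Next I'll descend over it and pinch.

{"name": "drive_tool", "arguments": {
  "series": [
    [0,0.0047,0,0,0,0.2,0.6],
    [0,0.0047,0.01,0,0,0,0.6],
    [0,0,0.03,0,0,0,0.6],
    [0,0,0.03,0,0,0,0.6],
    [0,0,0.011,0,0,0,0.6]
  ]
}}

```text
time: 2.65
position: [0.5773, -0.0012, 0.1134]
tool_rot: [0.983, 0.182, -0.002, -0.001]
ft_force: [-0.4, -0.7, 0.7]
grip_width: 0.0525
```

{"name": "drive_tool", "arguments": {
  "series": [
    [0,0,0,0,0,0,0],
    [0,0,0,0,0,0,0],
    [0,0,0,0,0,0,0],
    [0,0,0,0,0,0,0],
    [0,0,0,0,0,0,0]
  ],
  "squeeze": 10
}}

```text
time: 3.28
position: [0.5797, 0.0003, 0.1161]
tool_rot: [0.983, 0.183, 0.0, 0.0]
ft_force: [-0.8, -0.7, -0.6]
grip_width: 0.0102
```

Run:
```python
from rig import robot
from h import *
to(robot,(-.035,.065),.115)
```

```text
t 3.27 tcp unit [-40.1 -83.7] z 0.1161 yaw-rel -0.16 F [-0.8 -0.7 -0.6] w 0.0102 q6 1.01
shift mm [   4.6 -148.7    1. ] turn z -0.16 tilt deg 0.04
```

{"name": "drive_tool", "arguments": {
  "series": [
    [0,-0.02,0,0,0,0,0],
    [0,-0.03,0,0,0,0,0],
    [0,-0.03,0,0,0,0,0],
    [0,-0.03,0,0,0,0,0],
    [0,-0.02,0,0,0,0,0]
  ]
}}

```text
time: 3.9
position: [0.5312, 0.1236, 0.1156]
tool_rot: [0.983, 0.184, -0.001, -0.0]
ft_force: [-0.6, -0.3, 0.3]
grip_width: 0.0007
```

{"name": "drive_tool", "arguments": {
  "series": [
    [0,-0.005,0,0,0,0,0],
    [0,0,0,0,0,0,0]
  ]
}}

```text
time: 4.15
position: [0.5312, 0.1263, 0.1157]
tool_rot: [0.983, 0.183, 0.0, 0.0]
ft_force: [0.3, 0.1, 0.5]
grip_width: 0.0004
```

Run:
```python
from rig import robot
from h import *
to(robot,(-.04,.065),.115)
```

```text
t 4.15 tcp unit [-39.6  51.3] z 0.1157 yaw-rel -0.13 F [0.3 0.1 0.5] w 0.0004 q6 1.23
shift mm [ -0.4 -13.7   0.7] turn z -0.13 tilt deg 0.03
```

The grip was lost, since the width went to 0. I need to see where the cover is.

Run:
```python
from rig import robot
from h import *
p,d=robot.camera("top"); q,_=robot.camera("scene"); 
cv2.imwrite("pics/t2.png",np.hstack([cv2.resize(p[150:320,130:360],None,fx=1.8,fy=1.8),cv2.resize(q[150:320,200:420],None,fx=1.75,fy=1.8)]))
h,s,v=cv2.split(hsv(p)); m=robot.camera_model("top")
for a,c,b in blobs((h>=6)&(h<16)&(s>130)&(v>80),20): print(a,c.round(1),(w2unit(U0,ray(m,c,.13)[0])*1e3).round(1))
```

```text
52 [543.6 151.1] [ -51.3 -593.8]
54 [551.5 172.5] [ -96.  -590.7]
130 [296.1 235.5] [-37.2 -79.3]
```

View pics/t2.png

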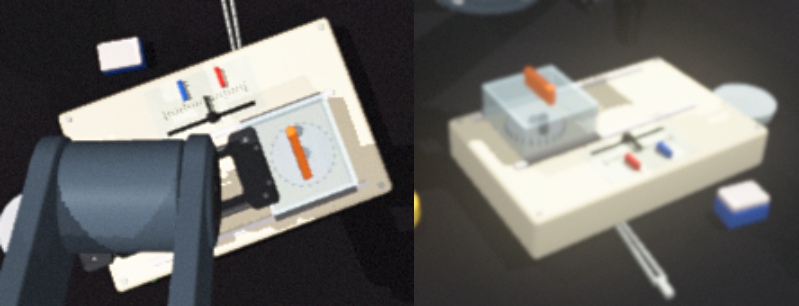

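The cover hasn't moved (rib at −37, −79); the 10 N pinch simply slipped off. I'll straddle the rib and push with a finger face instead.

{"name": "drive_tool", "arguments": {
  "series": [
    [0,0,-0.03,0,0,0,0.35],
    [0,0.03,-0.01,0,0,0,0.35],
    [0,0.04,0,0,0,0,0.35],
    [0.004,0.04,0,0,0,0,0.35],
    [0,0.02,0,0,0,0,0.35]
  ]
}}

```text
time: 4.88
position: [0.5827, 0.0035, 0.1557]
tool_rot: [0.983, 0.181, 0.001, 0.0]
ft_force: [-0.3, 0.0, 0.2]
grip_width: 0.0297
```

{"name": "drive_tool", "arguments": {
  "series": [
    [0,0,0,0,0,0,0.35],
    [0,0,0.02,0,0,0,0.35],
    [0,0,0.022,0,0,0,0.35],
    [0,0,0,0,0,0,0.35]
  ]
}}

```text
time: 5.38
position: [0.5788, 0.008, 0.112]
tool_rot: [0.983, 0.183, -0.003, -0.001]
ft_force: [-0.1, 0.3, -0.4]
grip_width: 0.0306
```

Run:
```python
from rig import robot
from h import *
to(robot,(-.035,.065),.112)
```

```text
t 5.38 tcp unit [-38.1 -76.2] z 0.112 yaw-rel -0.11 F [-0.1  0.3 -0.4] w 0.0306 q6 1.02
shift mm [   2.8 -141.2    0.5] turn z -0.11 tilt deg 0.33
```

{"name": "drive_tool", "arguments": {
  "series": [
    [0,-0.008,0,0,0,0,0.35],
    [0,-0.012,0,0,0,0,0.35],
    [0,-0.015,0,0,0,0,0.35],
    [0,-0.015,0,0,0,0,0.35],
    [0,-0.015,0,0,0,0,0.35]
  ]
}}

```text
time: 6.0
position: [0.5576, 0.0682, 0.1139]
tool_rot: [0.983, 0.183, 0.0, -0.0]
ft_force: [0.6, 0.2, -0.3]
grip_width: 0.0308
```

{"name": "drive_tool", "arguments": {
  "series": [
    [0,-0.015,0,0,0,0,0.35],
    [0,-0.015,0,0,0,0,0.35],
    [0,-0.015,0,0,0,0,0.35],
    [0,-0.015,0,0,0,0,0.35],
    [0,-0.012,0,0,0,0,0.35]
  ]
}}

```text
time: 6.62
position: [0.5318, 0.1351, 0.1136]
tool_rot: [0.983, 0.183, -0.0, -0.0]
ft_force: [1.0, -0.1, -0.2]
grip_width: 0.0305
```

{"name": "drive_tool", "arguments": {
  "series": [
    [0,-0.006,0,0,0,0,0.35],
    [0,-0.005,0,0,0,0,0.35],
    [0,0,0,0,0,0,0.35]
  ]
}}

```text
time: 7.0
position: [0.5283, 0.1445, 0.1137]
tool_rot: [0.983, 0.183, 0.0, 0.0]
ft_force: [-0.2, 0.1, -0.4]
grip_width: 0.0301
```

Run:
```python
from rig import robot
from h import *
to(robot,(-.038,.080),.112)
p,d=robot.camera("scene"); cv2.imwrite("pics/s3.png",cv2.resize(p[150:320,180:440],None,fx=2.5,fy=2.5))
```

```text
t 7.00 tcp unit [-35.8  69.3] z 0.1137 yaw-rel -0.16 F [-0.2  0.1 -0.4] w 0.0301 q6 1.27
shift mm [ -2.3 -10.6   1.7] turn z -0.16 tilt deg 0.01
```

View pics/s3.png

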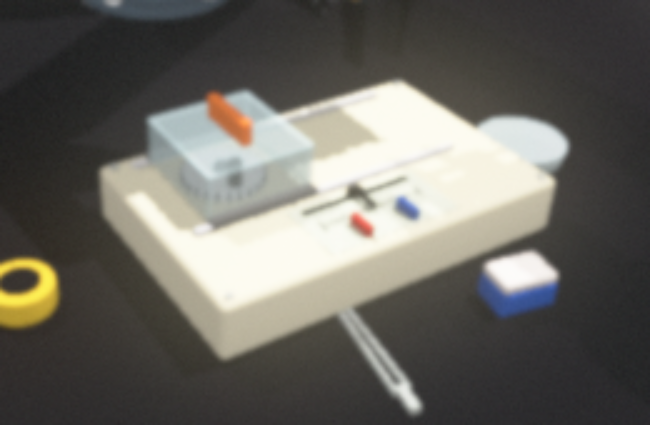

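The cover still hasn't moved and there was no contact force. So the 10.2 mm width was probably the fingers mid-closing, not a grip on the rib. I'll check where the fingertips really are.

Run:
```python
from rig import robot
from h import *
o=robot.get_obs()
R=Ro.from_quat(o["tool_rot"]).as_matrix()
out=[]
for n in("wrist","top"):
    m=robot.camera_model(n); p,d=robot.camera(n)
    for s in(-1,0,1):
        X=o["position"]+R@np.array([0,s*o["grip_width"]/2,0]); c=m["R"]@X+m["t"]; uv=(c[:2]/c[2]*[m["fx"],m["fy"]]+[m["cx"],m["cy"]])
        print(n,s,uv.round(1),"z",c[2].round(3)); cv2.drawMarker(p,tuple(int(a) for a in uv),(255,0,255),0,8)
    np.save(f"pics/{n}4.npy",d); out.append(p)
cv2.imwrite("pics/wt4.png",np.hstack([cv2.resize(out[0],(448,336)),cv2.resize(out[1][140:330,150:350],(352,336))]))
```

```text
wrist -1 [252.4 242.2] z 0.203
wrist 0 [279.  242.2] z 0.203
wrist 1 [305.7 242.1] z 0.203
top -1 [217.6 264.3] z 0.859
top 0 [224.9 261.7] z 0.86
top 1 [232.1 259. ] z 0.86
```

View pics/wt4.png

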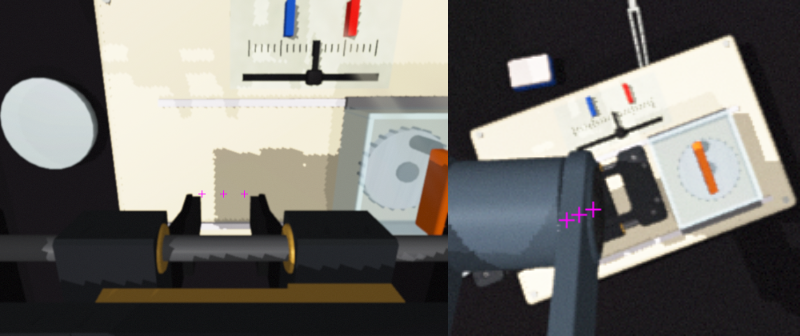

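The wrist view confirms the fingertips are where they're reported: the markers coincide with the tips at (202/245,194) and the rib is far right at (435,190). I'll return over the rib, close for longer and look there. First I'll check the rib's height from depth.

Run:
```python
from rig import robot
from h import *
m=robot.camera_model("top")
for f,px in(("top0",(296,234)),("top0",(290,245)),("top0",(294,225)),("top4",(296,234))):
    d=np.load(f"pics/{f}.npy"); u,v=px; z=d[v,u]
    X=m["R"].T@(np.array([(u-m["cx"])/m["fx"]*z,(v-m["cy"])/m["fy"]*z,z])-m["t"]); print(f,px,X.round(4),(w2unit(U0,X)*1e3).round(1))
to(robot,(-.037,-.079),.150)
```

```text
top0 (296, 234) [0.5836 0.0057 0.1297] [-34.4 -80.1]
top0 (290, 245) [0.5632 0.0169 0.1077] [-49.4 -62.2]
top0 (294, 225) [0.6011 0.0097 0.1296] [-16.7 -82.6]
top4 (296, 234) [0.5837 0.0057 0.1295] [-34.4 -80.1]
t 7.15 tcp unit [-35.7  68.9] z 0.1137 yaw-rel -0.2 F [-0.2 -0.3 -0.9] w 0.0305 q6 1.27
shift mm [ -0.8 147.9 -36.3] turn z -0.2 tilt deg 0.01
```

{"name": "drive_tool", "arguments": {
  "series": [
    [0,0,-0.04,0,0,0,0.5],
    [0,0.035,0,0,0,0,0.5],
    [0,0.04,0,0,0,0,0.5],
    [0,0.04,0,0,0,0,0.5],
    [0,0.03,0,0,0,0,0.5]
  ]
}}

```text
time: 7.78
position: [0.581, 0.007, 0.1537]
tool_rot: [0.983, 0.182, 0.0, 0.0]
ft_force: [-0.2, -0.7, 0.0]
grip_width: 0.0435
```

{"name": "drive_tool", "arguments": {
  "series": [
    [0,0.003,0,0,0,0,0.5],
    [0,0,0.02,0,0,0,0.5],
    [0,0,0.02,0,0,0,0.5],
    [0,0,0.001,0,0,0,0.5],
    [0,0,0,0,0,0,0]
  ],
  "squeeze": 25
}}

```text
time: 8.4
position: [0.5815, 0.0068, 0.1131]
tool_rot: [0.983, 0.183, 0.0, -0.0]
ft_force: [0.9, 0.7, 0.3]
grip_width: 0.039
```

{"name": "drive_tool", "arguments": {
  "series": [
    [0,0,0,0,0,0,0],
    [0,0,0,0,0,0,0],
    [0,0,0,0,0,0,0],
    [0,0,0,0,0,0,0],
    [0,0,0,0,0,0,0]
  ]
}}

```text
time: 9.02
position: [0.5814, 0.0063, 0.1127]
tool_rot: [0.983, 0.183, 0.0, -0.0]
ft_force: [-0.2, 0.1, -0.2]
grip_width: 0.0009
```

Run:
```python
from rig import robot
from h import *
to(robot,(-.037,.065),.115)
p,d=robot.camera("wrist"); cv2.imwrite("pics/w5.png",p)
```

```text
t 9.03 tcp unit [-36.3 -78.8] z 0.1127 yaw-rel -0.18 F [-0.2  0.1 -0.2] w 0.0009 q6 1.02
shift mm [  -1.2 -143.8   -2.3] turn z -0.18 tilt deg 0.0
```

View pics/w5.png

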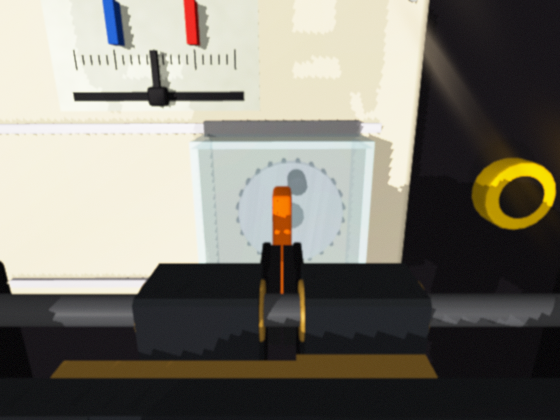

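The width is 0.9 mm with the fingers apparently over the middle of the rib. The rib's top shows at (282,187–243), with a thin orange line between the fingers. Depth will tell whether the tips really reach below the rib's top.

Run:
```python
from rig import robot
from h import *
o=robot.get_obs(); m=robot.camera_model("wrist"); p,d=robot.camera("wrist")
print(o["grip_width"],o["time"])
for u,v in[(282,195),(282,210),(282,225),(282,238),(282,255),(282,270),(282,285),(268,246),(268,255),(268,270),(296,246),(296,255),(296,270),(230,200),(230,250)]:
    z=d[v,u]; X=m["R"].T@(np.array([(u-m["cx"])/m["fx"]*z,(v-m["cy"])/m["fy"]*z,z])-m["t"]); print((u,v),p[v,u],round(float(z),4),(w2unit(U0,X)*1e3).round(1),"z",X[2].round(4))
```

```text
0.0005493319144349266 9.075
(282, 195) [  0  78 188] 0.1798 [ -4.2 -80.5] z 0.1271
(282, 210) [  0 127 248] 0.1808 [-11.7 -80.5] z 0.1283
(282, 225) [  3  72 175] 0.1828 [-19.7 -80.5] z 0.1287
(282, 238) [  0  69 171] 0.1838 [-26.4 -80.5] z 0.1298
(282, 255) [  9  46 111] 0.1871 [-36.2 -80.4] z 0.1294
(282, 270) [ 13  62 142] 0.1906 [-45.4 -80.4] z 0.1286
(282, 285) [ 12  64 143] 0.1924 [-54.  -80.4] z 0.1293
(268, 246) [7 6 7] 0.1714 [-25.2 -73.7] z 0.1424
(268, 255) [ 9 10 12] 0.162 [-25.2 -74.1] z 0.1523
(268, 270) [14 12 13] 0.1515 [-26.7 -74.5] z 0.1637
(296, 246) [10 10  9] 0.1705 [-24.9 -87.1] z 0.1433
(296, 255) [11  9  8] 0.1624 [-25.5 -86.8] z 0.1519
(296, 270) [11 13 13] 0.1482 [-25.2 -86.3] z 0.1667
(230, 200) [200 204 198] 0.2018 [-12.9 -51.1] z 0.1068
(230, 250) [201 206 198] 0.2097 [-43.2 -49.9] z 0.108
```

Depth shows the finger front faces ending at z≈0.14 (x −25, the pad front), where the reported TCP says 0.113. The real fingertips seem to be nearly 30 mm above the reported TCP, so they passed over the 0.130 rib, which fits the lack of contact. I'll test it by opening the jaws and lowering in small steps while watching the force.

{"name": "drive_tool", "arguments": {
  "series": [
    [0,0,0,0,0,0,0.35],
    [0,0.0015,0,0,0,0,0.35],
    [0,0,0,0,0,0,0.35],
    [0,0,0.003,0,0,0,0.35],
    [0,0,0.002,0,0,0,0.35]
  ],
  "squeeze": 20
}}

```text
time: 9.75
position: [0.5818, 0.0049, 0.1074]
tool_rot: [0.983, 0.183, -0.0, -0.0]
ft_force: [-0.4, 0.1, 0.2]
grip_width: 0.03
```

Run:
```python
from rig import robot
from h import *
print(robot.grip_depth); to(robot,(-.036,-.080),.1)
```

```text
0.0187
t 9.75 tcp unit [-36.4 -80.1] z 0.1074 yaw-rel -0.17 F [-0.4  0.1  0.2] w 0.03 q6 1.02
shift mm [ 0.4 -0.1  7.4] turn z -0.17 tilt deg 0.02
```

No contact at 0.1074, below the cover's top, so the offset is real. I'll lower further in small steps.

{"name": "drive_tool", "arguments": {
  "series": [
    [0,0,0.003,0,0,0,0.35],
    [0,0,0.003,0,0,0,0.35],
    [0,0,0.003,0,0,0,0.35],
    [0,0,0,0,0,0,0.35]
  ]
}}

```text
time: 10.25
position: [0.5817, 0.0049, 0.0983]
tool_rot: [0.983, 0.183, -0.0, -0.0]
ft_force: [0.7, -0.9, -0.4]
grip_width: 0.0305
```

Run:
```python
from rig import robot
from h import *
o=robot.get_obs(); print(o["position"],o["ft_force"]); m=robot.camera_model("wrist"); p,d=robot.camera("wrist")
v,u=np.mgrid[:420,:560]
P=(np.stack([(u-m["cx"])/m["fx"]*d,(v-m["cy"])/m["fy"]*d,d],-1)-m["t"])@m["R"]
# lowest dark finger points per column
dark=(p.max(2)<35)&(d>.1)&(d<.25)&(v>180)&(v<300)
for c in range(236,330,4):
    r=np.where(dark[:,c])[0]
    if len(r): k=r[0]+1; print(c,k,(w2unit(U0,P[k,c])*1e3).round(1),"z",P[k,c,2].round(4))
```

```text
[0.58173418 0.00492204 0.0983199 ] [ 0.66602967 -0.92328613 -0.40707177]
236 245 [-25.5 -59.6] z 0.1266
240 247 [-25.8 -61.7] z 0.1282
244 247 [-27.1 -63.3] z 0.1255
248 247 [-27.  -65.2] z 0.1256
316 247 [-27.1 -98.4] z 0.1256
320 248 [ -26.9 -100.2] z 0.1272
324 245 [ -25.7 -102.2] z 0.1265
328 245 [ -25.7 -104.1] z 0.1265
```

At reported z 0.0983 the fingertip ends measure about 0.1255, so the tips sit about 27 mm above the reported TCP. I'll allow for that: lower 12 mm so the tips are at about 0.1135, then push.

{"name": "drive_tool", "arguments": {
  "series": [
    [0,0,0.006,0,0,0,0.35],
    [0,0,0.006,0,0,0,0.35],
    [0,-0.006,0,0,0,0,0.35],
    [0,-0.01,0,0,0,0,0.35],
    [0,-0.012,0,0,0,0,0.35]
  ]
}}

```text
time: 10.92
position: [0.5719, 0.0312, 0.0867]
tool_rot: [0.983, 0.183, 0.0, 0.0]
ft_force: [1.0, -2.2, -1.9]
grip_width: 0.0306
```

```bash
cat > rib.py <<'E'
from rig import robot
from h import *
to(robot,(-.036,.075),.0863)
m=robot.camera_model("wrist"); p,d=robot.camera("wrist"); h,s,v=cv2.split(hsv(p))
v_,u_=np.mgrid[:420,:560]
P=(np.stack([(u_-m["cx"])/m["fx"]*d,(v_-m["cy"])/m["fy"]*d,d],-1)-m["t"])@m["R"]
k=(h>=3)&(h<16)&(s>180)&(v>60)&(P[...,2]>.125)&(P[...,2]<.135)
print("rib px",k.sum(),"unit",(w2unit(U0,P[k]).mean(0)*1e3).round(1))
E
python3 rib.py
```

```text
t 10.93 tcp unit [-36.1 -52.1] z 0.0867 yaw-rel -0.16 F [ 1.  -2.2 -1.9] w 0.0306 q6 1.06
shift mm [  -0.2 -127.1    0.2] turn z -0.16 tilt deg 0.06
rib px 1871 unit [-23.6 -63.6]
```

It works: 2.4 N and the rib moved to −63.6. I'll continue to the open stop.

{"name": "drive_tool", "arguments": {
  "series": [
    [0,-0.015,0,0,0,0,0.35],
    [0,-0.015,0,0,0,0,0.35],
    [0,-0.015,0,0,0,0,0.35],
    [0,-0.015,0,0,0,0,0.35],
    [0,-0.015,0,0,0,0,0.35]
  ]
}}

```text
time: 11.6
position: [0.5447, 0.102, 0.0869]
tool_rot: [0.983, 0.183, 0.0, 0.0]
ft_force: [0.6, -2.8, 0.6]
grip_width: 0.0303
```

{"name": "drive_tool", "arguments": {
  "series": [
    [0,-0.015,0,0,0,0,0.35],
    [0,-0.015,0,0,0,0,0.35],
    [0,-0.01,0,0,0,0,0.35],
    [0,-0.006,0,0,0,0,0.35],
    [0,-0.004,0,0,0,0,0.35]
  ]
}}

```text
time: 12.22
position: [0.5269, 0.148, 0.0866]
tool_rot: [0.983, 0.183, -0.0, -0.0]
ft_force: [0.2, -2.3, 0.7]
grip_width: 0.0302
```

```bash
python3 rib.py
```

```text
t 12.22 tcp unit [-35.8  73.1] z 0.0866 yaw-rel -0.17 F [ 0.2 -2.3  0.7] w 0.0302 q6 1.27
shift mm [-0.2 -1.9  0.3] turn z -0.17 tilt deg 0.0
rib px 1866 unit [-23.7  61.6]
```

Keep nudging until the force rises at the stop.

{"name": "drive_tool", "arguments": {
  "series": [
    [0,-0.002,0,0,0,0,0.35],
    [0,-0.002,0,0,0,0,0.35]
  ]
}}

```text
time: 12.52
position: [0.5258, 0.1503, 0.0865]
tool_rot: [0.983, 0.183, -0.0, 0.001]
ft_force: [2.6, -7.9, -0.6]
grip_width: 0.0304
```

{"name": "drive_tool", "arguments": {
  "series": [
    [0,-0.0015,0,0,0,0,0.35],
    [0,0,0,0,0,0,0.35]
  ]
}}

```text
time: 12.78
position: [0.5258, 0.1503, 0.0865]
tool_rot: [0.983, 0.183, 0.0, 0.002]
ft_force: [2.9, -8.9, -0.4]
grip_width: 0.0306
```

```bash
python3 rib.py
```

```text
t 12.78 tcp unit [-35.9  75.7] z 0.0865 yaw-rel -0.11 F [ 2.9 -8.9 -0.4] w 0.0306 q6 1.28
shift mm [-0.1  0.7  0.2] turn z -0.11 tilt deg 0.23
rib px 1850 unit [-23.5  64.2]
```

The cover is at the open stop (8.9 N, rib at +64.2 against 65 expected). Next: lift, move over the wheel and look.

{"name": "drive_tool", "arguments": {
  "series": [
    [0,0.006,0,0,0,0,0.35],
    [0,0,-0.035,0,0,0,0.35],
    [0,0.02,-0.025,0,0,0,0.4],
    [0,0.045,0,0,0,0,0.4],
    [0,0.05,0,0,0,0,0.4]
  ]
}}

```text
time: 13.45
position: [0.5685, 0.04, 0.147]
tool_rot: [0.983, 0.183, 0.0, -0.001]
ft_force: [1.1, -1.0, 0.3]
grip_width: 0.0346
```

{"name": "drive_tool", "arguments": {
  "series": [
    [0,0.04,0,0,0,0,0.4],
    [0,0,0,0,0,0,0.4],
    [0,0,0,0,0,0,0.4]
  ]
}}

```text
time: 13.82
position: [0.5818, 0.0033, 0.1462]
tool_rot: [0.983, 0.182, -0.001, -0.001]
ft_force: [0.1, -0.2, 0.0]
grip_width: 0.0351
```

Run:
```python
from rig import robot
from h import *
to(robot,(-.010,-.085),.147)
m=robot.camera_model("wrist"); p,d=robot.camera("wrist"); cv2.imwrite("pics/w6.png",p); np.savez("pics/w6.npz",d=d,**m)
```

```text
t 13.82 tcp unit [-37.  -81.7] z 0.1462 yaw-rel -0.21 F [ 0.1 -0.2  0. ] w 0.0351 q6 1.02
shift mm [27.   3.2 -0.9] turn z -0.21 tilt deg 0.14
```

View pics/w6.png

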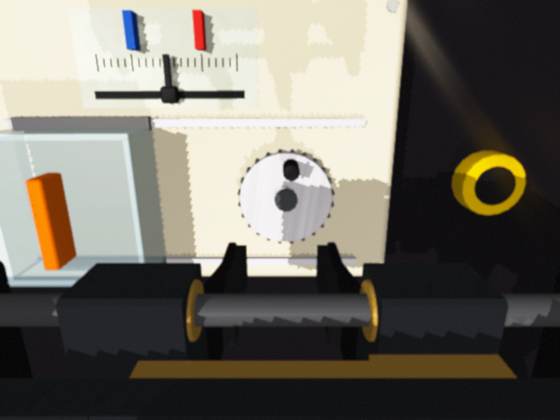

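The cover is open. The wheel's hub is at (286,200) and the peg at (291,168), so the peg stands on the far side. The pointer tip is at (167,56) and the end of the red flag at (199,50). Now I'll measure them with depth.

```bash
cat >> h.py <<'E'
def cloud(m,d):
    v,u=np.mgrid[:420,:560]
    return (np.stack([(u-m["cx"])/m["fx"]*d,(v-m["cy"])/m["fy"]*d,d],-1)-m["t"])@m["R"]
def measure(m,p,d,U=U0):
    "unit-frame (mm) wheel centre, peg, flags, pointer blade"
    P=cloud(m,d); XY=w2unit(U,P)*1e3; Z=P[...,2]*1e3; h,s,v=cv2.split(hsv(p)); o={}
    near=(np.hypot(XY[...,0]+35,XY[...,1]+85)<48)
    k=near&(abs(Z-72)<4)&(v>90)
    c,r=cv2.minEnclosingCircle(XY[k].astype(np.float32)) if k.sum()>50 else ((0,0),0)
    o["disc"]=(np.round(c,1),round(r,1),int(k.sum()))
    k=near&(Z>91)&(Z<101)&(v<90)&(np.hypot(XY[...,0]+35,XY[...,1]+85)<36)
    if k.sum()>5: o["peg"]=(XY[k].mean(0).round(1),Z[k].mean().round(1),int(k.sum()))
    strip=(XY[...,0]>45)&(XY[...,0]<112)&(abs(XY[...,1])<60)
    for n,k in(("red",((h<6)|(h>172))&(s>150)),("blue",(h>100)&(h<130)&(s>120))):
        k=k&strip&(v>60); 
        for a,cc,b in blobs(k,40):
            ys,xs=np.where(b); o[n]=((xs.mean().round(2),ys.min(),ys.max()),(w2unit(U,ray(m,(xs.mean(),ys.max()),.072)[0])*1e3).round(1),Z[b].mean().round(1))
    # blade: dark run nearest predicted rows between slide and flag
    k=(v<60)&strip&(XY[...,0]>58)&(XY[...,0]<76)&(Z>64)&(Z<80)
    bl=max(blobs(k,15),key=lambda b:b[0],default=None)
    if bl: ys,xs=np.where(bl[2]); o["blade"]=((xs.mean().round(2),ys.min(),ys.max()),(w2unit(U,ray(m,(xs.mean(),ys.mean()),.07)[0])*1e3).round(1),Z[bl[2]].mean().round(1),XY[bl[2]].max(0).round(1))
    return o
E
python3 - <<'E'
from h import *
z=np.load("pics/w6.npz"); m={k:z[k] for k in z}; 
for k,v in measure(m,cv2.imread("pics/w6.png"),z["d"]).items(): print(k,v)
E
```

```text
disc (array([-34.1, -86. ]), 37.7, 6011)
peg (array([ -7.3, -89.5]), np.float64(94.8), 200)
red ((np.float64(198.88), np.int64(10), np.int64(49)), array([ 72.5, -27.5]), np.float64(69.1))
blue ((np.float64(130.83), np.int64(11), np.int64(49)), array([72.7, 18.6]), np.float64(68.4))
blade ((np.float64(166.63), np.int64(55), np.int64(72)), array([63.3, -4.1]), np.float64(67.7), array([69.1, -1.6]))
```

Measured peg (−7.3, −89.5) against the wheel centre gives radius 27 at −7.5°, which is plausible. Pointer −4.1 to red −27.5 needs about −2.34 rad. To stay within joint 6's range I'll pre-turn the tool +38°, pinch the peg, then swing it round clockwise.

{"name": "drive_tool", "arguments": {
  "series": [
    [0.0139,0.0034,0,0,0,0,0.4],
    [0.0139,0.0033,0,0,0,0,0.4],
    [0,0,0,0,0,-9.5,0.4],
    [0,0,0,0,0,-9.5,0.4],
    [0,0,0,0,0,-9.5,0.4]
  ]
}}

```text
time: 14.5
position: [0.6124, 0.007, 0.1466]
tool_rot: [0.907, 0.422, 0.0, 0.0]
ft_force: [-0.4, -0.5, -0.1]
grip_width: 0.0351
```

{"name": "drive_tool", "arguments": {
  "series": [
    [0,0,0,0,0,-9.5,0.4],
    [0,0,0.03,0,0,0,0.4],
    [0,0,0,0,0,0,0.4]
  ]
}}

```text
time: 14.88
position: [0.6101, 0.0072, 0.1147]
tool_rot: [0.87, 0.493, -0.002, -0.002]
ft_force: [-1.1, -0.3, 0.9]
grip_width: 0.0349
```

Run:
```python
from rig import robot
from h import *
to(robot,(-.009,-.088),.056,38)
m=robot.camera_model("wrist"); p,d=robot.camera("wrist")
for k,v in measure(m,p,d).items(): print(k,v)
```

```text
t 14.88 tcp unit [ -9.2 -88.2] z 0.1147 yaw-rel 37.87 F [-1.1 -0.3  0.9] w 0.0349 q6 0.37
shift mm [ 0.4  0.2 58.7] turn z -0.13 tilt deg 0.27
disc (array([-33.9, -86.3]), 37.8, 6322)
peg (array([ -7.1, -88.9]), np.float64(94.8), 236)
red ((np.float64(295.93), np.int64(18), np.int64(57)), array([ 76.2, -34.1]), np.float64(70.3))
blue ((np.float64(225.26), np.int64(0), np.int64(6)), array([72.6, 15. ]), np.float64(67.7))
blade ((np.float64(242.25), np.int64(32), np.int64(50)), array([63.5, -3.3]), np.float64(67.7), array([69.1, -1.4]))
```

Aligned over the peg. Now I'll lower in steps and watch the force, then pinch.

{"name": "drive_tool", "arguments": {
  "series": [
    [0,0,0.02,0,0,0,0.4],
    [0,0,0.02,0,0,0,0.4],
    [0,0,0.008,0,0,0,0.4],
    [0,0,0.006,0,0,0,0.4],
    [0,0,0.004,0,0,0,0.4]
  ]
}}

```text
time: 15.55
position: [0.6119, 0.0063, 0.0591]
tool_rot: [0.87, 0.493, 0.001, 0.0]
ft_force: [0.3, -0.6, -0.7]
grip_width: 0.0349
```

{"name": "drive_tool", "arguments": {
  "series": [
    [0,0,0,0,0,0,0],
    [0,0,0,0,0,0,0],
    [0,0,0,0,0,0,0],
    [0,0,0,0,0,0,0],
    [0,0,0,0,0,0,0]
  ],
  "squeeze": 15
}}

```text
time: 16.18
position: [0.6106, 0.0065, 0.0589]
tool_rot: [0.87, 0.493, -0.0, -0.0]
ft_force: [-3.1, 0.2, 4.2]
grip_width: 0.0113
```

Run:
```python
from rig import robot
from h import *
to(robot,(-.009,-.088),.056,38)
c=np.array([-35,-85.]); p=w2unit(U0,robot.get_obs()["position"])*1e3-c; print("r",np.hypot(*p),"ang",np.degrees(np.arctan2(p[1],p[0])))
```

```text
t 16.18 tcp unit [ -9.  -89.1] z 0.0589 yaw-rel 37.83 F [-3.1  0.2  4.2] w 0.0113 q6 0.37
shift mm [ 0.6 -0.9  2.9] turn z -0.17 tilt deg 0.07
r 26.357052599251936 ang -8.953016573901571
```

The peg is pinched at 11.3 mm and the radius is 26.4, as it should be. I'll swing clockwise 7.5° per row, each chord 3.43 mm = (−2.65, +2.18) in tool axes.

{"name": "drive_tool", "arguments": {
  "series": [
    [-0.00265,0.00218,0,0,0,7.5,0],
    [-0.00265,0.00218,0,0,0,7.5,0],
    [-0.00265,0.00218,0,0,0,7.5,0],
    [-0.00265,0.00218,0,0,0,7.5,0],
    [-0.00265,0.00218,0,0,0,7.5,0]
  ]
}}

```text
time: 16.8
position: [0.6086, -0.0095, 0.0589]
tool_rot: [0.983, 0.185, -0.0, -0.001]
ft_force: [-2.3, 3.0, 4.5]
grip_width: 0.0109
```

```bash
cat > ang.py <<'E'
from rig import robot
from h import *
to(robot,(-.009,-.088),.056,38)
c=np.array([-35,-85.]); p=w2unit(U0,robot.get_obs()["position"])*1e3-c; print("r",np.hypot(*p).round(2),"ang",np.degrees(np.arctan2(p[1],p[0])).round(2))
for n in("wrist","top"):
    m=robot.camera_model(n); q,d=robot.camera(n)
    for k,v in measure(m,q,d).items(): print(n,k,v)
E
python3 ang.py
```

```text
t 16.80 tcp unit [ -16.7 -103.3] z 0.0589 yaw-rel 0.07 F [-2.3  3.   4.5] w 0.0109 q6 1.0
shift mm [  7.7 -15.3   2.9] turn z -37.93 tilt deg 0.11
r 25.93 ang -44.97
wrist disc (array([-34.5, -85.6]), 37.8, 3515)
wrist peg (array([ -12.3, -101.9]), np.float64(95.0), 651)
wrist red ((np.float64(115.21), np.int64(18), np.int64(73)), array([ 73.3, -28.3]), np.float64(68.2))
wrist blue ((np.float64(15.66), np.int64(18), np.int64(73)), array([73.2, 17.5]), np.float64(67.5))
wrist blade ((np.float64(84.41), np.int64(82), np.int64(107)), array([ 63.8, -11.5]), np.float64(67.2), array([69.5, -7.5]))
top disc (array([-50.3, -84.2]), 32.5, 194)
```

The pointer moves as expected. Continue 12 more rows.

{"name": "drive_tool", "arguments": {
  "series": [
    [-0.00265,0.00218,0,0,0,7.5,0],
    [-0.00265,0.00218,0,0,0,7.5,0],
    [-0.00265,0.00218,0,0,0,7.5,0],
    [-0.00265,0.00218,0,0,0,7.5,0],
    [-0.00265,0.00218,0,0,0,7.5,0]
  ]
}}

```text
time: 17.52
position: [0.5973, -0.0211, 0.0589]
tool_rot: [0.99, -0.14, -0.0, -0.001]
ft_force: [-2.1, 5.1, 4.4]
grip_width: 0.0111
```

{"name": "drive_tool", "arguments": {
  "series": [
    [-0.00265,0.00218,0,0,0,7.5,0],
    [-0.00265,0.00218,0,0,0,7.5,0],
    [-0.00265,0.00218,0,0,0,7.5,0],
    [-0.00265,0.00218,0,0,0,7.5,0],
    [-0.00265,0.00218,0,0,0,7.5,0]
  ]
}}

```text
time: 18.15
position: [0.5816, -0.0237, 0.0589]
tool_rot: [0.893, -0.451, 0.0, -0.001]
ft_force: [-0.0, 6.3, 3.3]
grip_width: 0.0114
```

{"name": "drive_tool", "arguments": {
  "series": [
    [-0.00265,0.00218,0,0,0,7.5,0],
    [-0.00265,0.00218,0,0,0,7.5,0],
    [0,0,0,0,0,0,0]
  ]
}}

```text
time: 18.52
position: [0.575, -0.0217, 0.0589]
tool_rot: [0.827, -0.562, 0.0, -0.001]
ft_force: [-0.4, 5.6, 3.4]
grip_width: 0.0109
```

```bash
python3 ang.py
```

```text
t 18.52 tcp unit [ -52.4 -102.4] z 0.0589 yaw-rel -89.57 F [-0.4  5.6  3.4] w 0.0109 q6 2.53
shift mm [-14.1 -43.5   3. ] turn z -127.57 tilt deg 0.13
r 24.63 ang -134.88
wrist disc (array([-33.5, -85.8]), 37.5, 3457)
wrist peg (array([ -49.5, -108.3]), np.float64(95.1), 638)
wrist red ((np.float64(57.44), np.int64(351), np.int64(368)), array([ 81.2, -26.8]), np.float64(67.2))
top disc (array([0, 0]), 0, 29)
```

The peg swung 126°. Release, lift clear, turn back, and look at the pointer with the camera straight above the red flag.

{"name": "drive_tool", "arguments": {
  "series": [
    [0,0,0,0,0,0,0.35],
    [0,0,0,0,0,0,0.35],
    [0,0,0,0,0,0,0.35],
    [0,0,-0.04,0,0,0,0.35],
    [0,0,-0.05,0,0,0,0.35]
  ]
}}

```text
time: 19.25
position: [0.5734, -0.0232, 0.1483]
tool_rot: [0.827, -0.562, -0.001, 0.001]
ft_force: [0.5, -0.4, 0.1]
grip_width: 0.0301
```

{"name": "drive_tool", "arguments": {
  "series": [
    [0,0,0,0,0,-10,0.35],
    [0,0,0,0,0,-10,0.35],
    [0,0,0,0,0,-10,0.35],
    [0,0,0,0,0,-10,0.35],
    [0,0,0,0,0,-10,0.35]
  ]
}}

```text
time: 19.88
position: [0.5744, -0.0234, 0.1486]
tool_rot: [0.988, -0.157, 0.0, 0.0]
ft_force: [0.9, -0.7, 0.5]
grip_width: 0.0305
```

{"name": "drive_tool", "arguments": {
  "series": [
    [0,0,0,0,0,-10,0.35],
    [0,0,0,0,0,-10,0.35],
    [0,0,0,0,0,-10,0.35],
    [0,0,0,0,0,-9.6,0.35],
    [0.0,-0.05,0,0,0,0,0.35]
  ]
}}

```text
time: 20.5
position: [0.5587, 0.0212, 0.1487]
tool_rot: [0.983, 0.182, 0.002, 0.001]
ft_force: [-0.4, 1.0, -0.5]
grip_width: 0.0306
```

{"name": "drive_tool", "arguments": {
  "series": [
    [0.03,-0.028,0,0,0,0,0.35],
    [0,0,0,0,0,0,0.35],
    [0,0,0,0,0,0,0.35]
  ]
}}

```text
time: 20.88
position: [0.574, 0.0601, 0.1485]
tool_rot: [0.983, 0.184, -0.0, 0.0]
ft_force: [-0.3, 0.1, -0.1]
grip_width: 0.0305
```

```bash
cat > look.py <<'E'
from rig import robot
from h import *
import sys
to(robot,(-.035,-.025),.146)
m=robot.camera_model("wrist"); p,d=robot.camera("wrist"); cv2.imwrite(f"pics/{sys.argv[1]}.png",p); np.savez(f"pics/{sys.argv[1]}.npz",d=d,**m)
print("cam unit",(w2unit(U0,-m["R"].T@m["t"])*1e3).round(1))
for k,v in measure(m,p,d).items(): print(k,v)
E
python3 look.py w7
```

```text
t 20.88 tcp unit [-23.7 -25.9] z 0.1485 yaw-rel -0.03 F [-0.3  0.1 -0.1] w 0.0305 q6 1.11
shift mm [-11.3  -0.9   2.5] turn z -0.03 tilt deg 0.05
cam unit [ 58.3 -27.4]
disc (array([-34.2, -86.1]), 37.7, 5596)
peg (array([ -51.2, -103.7]), np.float64(94.6), 193)
red ((np.float64(281.45), np.int64(33), np.int64(69)), array([ 73. , -27.4]), np.float64(71.7))
blue ((np.float64(214.18), np.int64(33), np.int64(69)), array([73.1, 19.2]), np.float64(70.9))
blade ((np.float64(277.88), np.int64(76), np.int64(91)), array([ 63.7, -24.8]), np.float64(67.7), array([ 68.6, -23.5]))
```

View pics/w7.png

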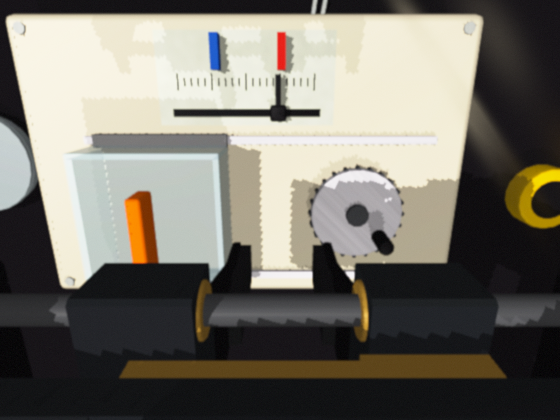

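The pointer (blade column 277.9) is still about 2.5 mm left of the red flag (column 281.5), so about −14° more is needed. The peg is at −134°. I'll get subpixel centrelines before correcting.

```bash
cat > fine.py <<'E'
from h import *
import sys
z=np.load(f"pics/{sys.argv[1]}.npz"); m={k:z[k] for k in z}; p=cv2.imread(f"pics/{sys.argv[1]}.png").astype(float)
o=measure(m,p.astype(np.uint8),z["d"])
def line(c0,r0,r1,w,z):
    pts=[]
    for r in range(r0,r1+1):
        c=np.arange(int(c0)-9,int(c0)+10); x=w(p[r,c]); x=np.clip(x-0.35*x.max(),0,None)
        pts.append(((x*c).sum()/x.sum(),r))
    u=w2unit(U0,ray(m,pts,z))*1e3; return u, np.polyfit(u[:,0],u[:,1],1), np.array(pts)[:,0].mean()
for n,(c,r0,r1) in(("red",o["red"][0]),):
    for zz in(.07,.075): u,f,c_=line(c,r0+4,r1-2,lambda a:a[:,2]-(a[:,0]+a[:,1])/2,zz); print("red z",zz,"y",u[:,1].mean().round(2),"slope",f[0].round(4),"x",u[[0,-1],0].round(1),"col",c_.round(2))
c,r0,r1=o["blade"][0]; u,f,c_=line(c,r0+2,r1-1,lambda a:255-a.max(1),.07); print("blade y",u[:,1].mean().round(2),"slope",f[0].round(4),"x",u[[0,-1],0].round(1),"col",c_.round(2))
E
python3 fine.py w7
```

```text
red z 0.07 y -27.14 slope -0.0034 x [93.6 74.4] col 281.09
red z 0.075 y -27.15 slope -0.0034 x [92.9 74.1] col 281.09
blade y -25.75 slope -0.0347 x [67.2 59.1] col 279.16
```

{"name": "drive_tool", "arguments": {
  "series": [
    [-0.0098,0.026,0,0,0,0,0.35],
    [-0.0098,0.026,0,0,0,0,0.35],
    [-0.0099,0.0256,0,0,0,0,0.35],
    [0,0,0,0,0,-9.1,0.35],
    [0,0,0,0,0,-9.1,0.35]
  ]
}}

```text
time: 21.55
position: [0.5742, -0.0245, 0.1486]
tool_rot: [0.941, 0.338, -0.0, -0.0]
ft_force: [0.1, -0.0, -0.1]
grip_width: 0.0301
```

{"name": "drive_tool", "arguments": {
  "series": [
    [0,0,0,0,0,-9.1,0.35],
    [0,0,0,0,0,-9.1,0.35],
    [0,0,0,0,0,-9.1,0.35],
    [0,0,0.03,0,0,0,0.35],
    [0,0,0,0,0,0,0.35]
  ]
}}

```text
time: 22.18
position: [0.5724, -0.0232, 0.1169]
tool_rot: [0.836, 0.549, -0.002, -0.002]
ft_force: [-0.2, -0.2, 0.3]
grip_width: 0.0302
```

Run:
```python
from rig import robot
from h import *
to(robot,(-.0532,-.1035),.059,45.5)
m=robot.camera_model("wrist"); q,d=robot.camera("wrist")
for k,v in measure(m,q,d).items(): print(k,v)
```

```text
t 22.18 tcp unit [ -55.4 -103. ] z 0.1169 yaw-rel 45.33 F [-0.2 -0.2  0.3] w 0.0302 q6 0.17
shift mm [ 1.2  2.2 57.9] turn z -0.17 tilt deg 0.32
disc (array([-34.3, -86.1]), 37.7, 8502)
peg (array([ -51.4, -103.6]), np.float64(94.7), 246)
```

Run:
```python
import cv2
p=cv2.imread("pics/w7.png")
print(list(range(268,296)))
for r in (78,82,86,90): print(r,p[r,268:296].max(1).tolist())
for r in (40,55,65): print(r,"R",p[r,268:296,2].tolist(),"G",p[r,268:296,1].tolist())
```

```text
[268, 269, 270, 271, 272, 273, 274, 275, 276, 277, 278, 279, 280, 281, 282, 283, 284, 285, 286, 287, 288, 289, 290, 291, 292, 293, 294, 295]
78 [233, 237, 235, 226, 192, 171, 178, 130, 61, 35, 32, 38, 76, 128, 147, 142, 147, 159, 152, 174, 225, 236, 237, 237, 227, 189, 195, 229]
82 [234, 239, 237, 224, 178, 150, 171, 131, 64, 35, 33, 37, 71, 116, 132, 134, 132, 118, 99, 145, 217, 236, 237, 236, 220, 163, 170, 224]
86 [236, 239, 237, 234, 218, 198, 188, 134, 60, 35, 32, 39, 72, 117, 134, 136, 144, 163, 173, 194, 229, 236, 237, 236, 230, 216, 216, 230]
90 [239, 239, 238, 235, 232, 227, 204, 135, 60, 32, 31, 39, 72, 118, 133, 136, 136, 137, 163, 207, 231, 235, 236, 235, 235, 236, 235, 235]
40 R [223, 223, 224, 223, 224, 225, 223, 225, 228, 231, 233, 232, 232, 233, 233, 233, 230, 209, 165, 137, 135, 136, 135, 149, 184, 213, 224, 224] G [224, 224, 225, 224, 226, 226, 226, 227, 205, 126, 50, 32, 32, 34, 35, 34, 44, 81, 122, 136, 137, 137, 137, 151, 184, 214, 224, 226]
55 R [224, 223, 222, 224, 224, 224, 224, 225, 227, 230, 233, 232, 232, 232, 232, 232, 231, 209, 164, 139, 136, 135, 134, 134, 142, 171, 209, 224] G [225, 223, 223, 225, 226, 225, 225, 226, 203, 128, 49, 31, 32, 30, 33, 31, 45, 80, 122, 138, 139, 137, 136, 136, 143, 172, 209, 224]
65 R [225, 226, 226, 222, 223, 222, 223, 223, 226, 231, 232, 233, 234, 233, 233, 233, 230, 204, 160, 138, 134, 133, 134, 136, 160, 198, 220, 224] G [226, 227, 227, 225, 223, 223, 224, 223, 201, 128, 50, 32, 35, 33, 31, 33, 48, 84, 122, 137, 135, 134, 136, 137, 162, 200, 222, 226]
```

{"name": "drive_tool", "arguments": {
  "series": [
    [0.0006,0.0011,0.02,0,0,-0.1,0.35],
    [0.0006,0.0011,0.02,0,0,0,0.35],
    [0,0,0.01,0,0,0,0.35],
    [0,0,0.006,0,0,0,0.35],
    [0,0,0.002,0,0,0,0.35]
  ]
}}

```text
time: 22.85
position: [0.5774, -0.0224, 0.0609]
tool_rot: [0.835, 0.55, 0.0, 0.0]
ft_force: [0.6, -0.4, -0.5]
grip_width: 0.0307
```

{"name": "drive_tool", "arguments": {
  "series": [
    [0,0,0,0,0,0,0],
    [0,0,0,0,0,0,0],
    [0,0,0,0,0,0,0],
    [0,0,0,0,0,0,0]
  ],
  "squeeze": 15
}}

```text
time: 23.35
position: [0.5764, -0.022, 0.0609]
tool_rot: [0.835, 0.55, -0.001, -0.001]
ft_force: [-2.8, 1.2, 3.4]
grip_width: 0.011
```

```bash
python3 ang.py
```

```text
t 23.35 tcp unit [ -51.2 -103.2] z 0.0609 yaw-rel 45.54 F [-2.8  1.2  3.4] w 0.011 q6 0.17
shift mm [40.4 19.4  4.9] turn z 7.54 tilt deg 0.09
r 24.38 ang -131.59
wrist disc (array([-33.9, -86.5]), 37.8, 12206)
wrist peg (array([ -47.8, -101.5]), np.float64(95.2), 854)
top disc (array([0, 0]), 0, 16)
```

Edge midpoints put the blade centre at column 277.6 and the red centre at 281.0, a difference of 2.57 mm, so −14.7°. I'll turn in two rows.

{"name": "drive_tool", "arguments": {
  "series": [
    [0.0002,-0.00335,0,0,0,7.35,0],
    [0.0002,-0.00335,0,0,0,7.35,0],
    [0,0,0,0,0,0,0],
    [0,0,0,0,0,0,0]
  ]
}}

```text
time: 23.95
position: [0.5712, -0.0191, 0.0609]
tool_rot: [0.898, 0.44, -0.0, 0.0]
ft_force: [-2.8, -0.5, 5.1]
grip_width: 0.011
```

```bash
python3 ang.py
```

```text
t 23.95 tcp unit [-54.9 -98.7] z 0.0609 yaw-rel 30.95 F [-2.8 -0.5  5.1] w 0.011 q6 0.43
shift mm [44.9 14.4  4.9] turn z -7.05 tilt deg 0.04
r 24.22 ang -145.44
wrist disc (array([-34.2, -86.3]), 37.8, 12181)
wrist peg (array([-50.9, -97.9]), np.float64(95.2), 858)
top disc (array([0, 0]), 0, 6)
```

{"name": "drive_tool", "arguments": {
  "series": [
    [0,0,0,0,0,0,0.35],
    [0,0,0,0,0,0,0.35],
    [0,0,0,0,0,0,0.35],
    [0,0,-0.04,0,0,0,0.35],
    [0,0,-0.047,0,0,0,0.35]
  ]
}}

```text
time: 24.68
position: [0.5708, -0.0186, 0.1474]
tool_rot: [0.899, 0.439, -0.001, -0.001]
ft_force: [0.4, 0.1, 0.2]
grip_width: 0.0304
```

{"name": "drive_tool", "arguments": {
  "series": [
    [0,0,0,0,0,10.2,0.35],
    [0,0,0,0,0,10.2,0.35],
    [0,0,0,0,0,10.4,0.35],
    [0.015,-0.04,0,0,0,0,0.35],
    [0.015,-0.035,0,0,0,0,0.35]
  ]
}}

```text
time: 25.3
position: [0.5723, 0.0627, 0.1475]
tool_rot: [0.983, 0.184, 0.0, -0.0]
ft_force: [0.1, 0.4, 0.5]
grip_width: 0.0304
```

{"name": "drive_tool", "arguments": {
  "series": [
    [0,0,0,0,0,0,0.35],
    [0,0,0,0,0,0,0.35]
  ]
}}

```text
time: 25.55
position: [0.5723, 0.0617, 0.1475]
tool_rot: [0.983, 0.185, 0.0, 0.0]
ft_force: [-0.2, 0.3, 0.5]
grip_width: 0.0304
```

```bash
python3 look.py w8
cat > edge.py <<'E'
import sys; from h import *
n=sys.argv[1]; p=cv2.imread(f"pics/{n}.png").astype(float); z=np.load(f"pics/{n}.npz"); m={k:z[k] for k in z}; o=measure(m,p.astype(np.uint8),z["d"])
def edges(x,c0,dark,lev_l,lev_r):
    c0=int(round(c0)); l=c0
    while x[l]<lev_l: l-=1
    l=l+(x[l]-lev_l)/(x[l]-x[l+1]); r=c0
    while x[r]<lev_r: r+=1
    r=r-(x[r]-lev_r)/(x[r]-x[r-1]); return l,r
for k,ch in(("blade",None),("red",1)):
    c,r0,r1=o[k][0]; E=[]
    for r in range(r0+3,r1-2):
        x=p[r].max(1) if ch is None else p[r,:,1]
        E.append(edges(x,c-.5,33,129,84))
    E=np.median(E,0); zz=.07 if ch is None else .074; px=[(e,(r0+r1)/2) for e in E]
    print(k,"edges",E.round(2),"mid",E.mean().round(2),"y",(w2unit(U0,ray(m,px,zz))[:,1]*1e3).round(2),"mid y",(w2unit(U0,ray(m,px,zz))[:,1].mean()*1e3).round(2))
E
python3 edge.py w7; python3 edge.py w8
```

```text
t 25.55 tcp unit [-24.7 -23.7] z 0.1475 yaw-rel 0.07 F [-0.2  0.3  0.5] w 0.0304 q6 1.11
shift mm [-10.3   1.2   1.5] turn z 0.07 tilt deg 0.03
cam unit [ 57.2 -25.1]
disc (array([-34.1, -86. ]), 37.6, 5684)
peg (array([-54.5, -99.7]), np.float64(94.6), 190)
red ((np.float64(284.5), np.int64(31), np.int64(68)), array([ 72.7, -27.2]), np.float64(70.7))
blue ((np.float64(217.15), np.int64(31), np.int64(67)), array([73.3, 19.3]), np.float64(70.2))
blade ((np.float64(283.79), np.int64(74), np.int64(90)), array([ 63.6, -26.7]), np.float64(67.8), array([ 68.9, -25.5]))
blade edges [275.03 280.27] mid 277.65 y [-22.83 -26.54] mid y -24.69
red edges [276.97 285.05] mid 281.01 y [-24.36 -29.84] mid y -27.1
blade edges [281.08 286.23] mid 283.65 y [-24.82 -28.43] mid y -26.63
red edges [280.13 288.24] mid 284.18 y [-24.17 -29.65] mid y -26.91
```

The pointer is now within about 0.3 mm of the red flag's centre line (−26.63 against −26.91, or −26.84 extrapolated along the flag). That's good, so I'll leave the wheel. Next, shut the cover: straddle the rib and push −y.

{"name": "drive_tool", "arguments": {
  "series": [
    [-0.0056,-0.04,0,0,0,0,0.35],
    [-0.0057,-0.048,0,0,0,0,0.35],
    [0,0,0,0,0,0,0.35],
    [0,0,0,0,0,0,0.35]
  ]
}}

```text
time: 26.1
position: [0.5307, 0.1389, 0.1479]
tool_rot: [0.983, 0.184, 0.001, 0.0]
ft_force: [0.3, 0.0, -0.0]
grip_width: 0.0303
```

Run:
```python
from rig import robot
from h import *
to(robot,(-.036,.066),.0867)
```

```text
t 26.10 tcp unit [-35.5  63.2] z 0.1479 yaw-rel -0.01 F [ 0.3  0.  -0. ] w 0.0303 q6 1.25
shift mm [-0.5 -2.8 61.2] turn z -0.01 tilt deg 0.08
```

{"name": "drive_tool", "arguments": {
  "series": [
    [0,-0.002,0.03,0,0,0,0.35],
    [0,0,0.02,0,0,0,0.35],
    [0,0,0.011,0,0,0,0.35],
    [0,0.006,0,0,0,0,0.35],
    [0,0.008,0,0,0,0,0.35]
  ]
}}

```text
time: 26.72
position: [0.5348, 0.1282, 0.0871]
tool_rot: [0.983, 0.184, 0.0, -0.0]
ft_force: [-1.1, 2.9, -1.8]
grip_width: 0.0305
```

{"name": "drive_tool", "arguments": {
  "series": [
    [0,0.012,0,0,0,0,0.35],
    [0,0.015,0,0,0,0,0.35],
    [0,0.015,0,0,0,0,0.35],
    [0,0.015,0,0,0,0,0.35],
    [0,0.015,0,0,0,0,0.35]
  ]
}}

```text
time: 27.35
position: [0.5608, 0.0605, 0.0869]
tool_rot: [0.983, 0.184, 0.0, 0.0]
ft_force: [-0.3, 2.4, 2.4]
grip_width: 0.0304
```

```bash
python3 rib.py
```

```text
t 27.35 tcp unit [-35.8 -20.8] z 0.0869 yaw-rel 0.01 F [-0.3  2.4  2.4] w 0.0304 q6 1.11
shift mm [ -0.2 -95.8   0.6] turn z 0.01 tilt deg 0.04
rib px 1865 unit [-23.8 -12.1]
```

{"name": "drive_tool", "arguments": {
  "series": [
    [0,0.015,0,0,0,0,0.35],
    [0,0.015,0,0,0,0,0.35],
    [0,0.015,0,0,0,0,0.35],
    [0,0.012,0,0,0,0,0.35],
    [0,0.008,0,0,0,0,0.35]
  ]
}}

```text
time: 28.02
position: [0.5839, 0.0001, 0.0865]
tool_rot: [0.983, 0.184, -0.0, 0.0]
ft_force: [-0.4, 2.7, 1.3]
grip_width: 0.0304
```

{"name": "drive_tool", "arguments": {
  "series": [
    [0,0.004,0,0,0,0,0.35],
    [0,0.003,0,0,0,0,0.35],
    [0,0,0,0,0,0,0.35]
  ]
}}

```text
time: 28.4
position: [0.5864, -0.0059, 0.0865]
tool_rot: [0.983, 0.185, 0.0, 0.0]
ft_force: [-0.4, 0.5, -0.8]
grip_width: 0.0308
```

```bash
python3 rib.py
```

```text
t 28.40 tcp unit [-36.  -91.9] z 0.0865 yaw-rel 0.06 F [-0.4  0.5 -0.8] w 0.0308 q6 1.0
shift mm [ 2.000e-01 -1.669e+02  1.000e-01] turn z 0.06 tilt deg 0.04
rib px 1866 unit [-24.  -83.2]
```

Not yet at the stop; nudge on until the force rises.

{"name": "drive_tool", "arguments": {
  "series": [
    [0,0.002,0,0,0,0,0.35],
    [0,0.0015,0,0,0,0,0.35],
    [0,0,0,0,0,0,0.35]
  ]
}}

```text
time: 28.82
position: [0.5876, -0.0087, 0.0866]
tool_rot: [0.983, 0.184, 0.0, -0.0]
ft_force: [-0.0, 2.5, -0.1]
grip_width: 0.0303
```

{"name": "drive_tool", "arguments": {
  "series": [
    [0,0.0015,0,0,0,0,0.35],
    [0,0,0,0,0,0,0.35]
  ]
}}

```text
time: 29.08
position: [0.5875, -0.0087, 0.0865]
tool_rot: [0.983, 0.184, -0.0, -0.001]
ft_force: [-0.7, 6.9, -0.4]
grip_width: 0.0301
```

```bash
python3 rib.py
```

```text
t 29.07 tcp unit [-36.  -94.9] z 0.0865 yaw-rel -0.02 F [-0.7  6.9 -0.4] w 0.0301 q6 0.99
shift mm [-1.000e-01 -1.699e+02  7.000e-01] turn z -0.02 tilt deg 0.16
rib px 1858 unit [-23.7 -86.3]
```

At the shut stop: 6.9 N with no motion, and the rib's travel between stops was 150.5 mm. Back off, lift and check the pointer one last time.

{"name": "drive_tool", "arguments": {
  "series": [
    [0,-0.009,0,0,0,0,0.35],
    [0,0,0,0,0,0,0.35],
    [0,0,-0.03,0,0,0,0.35],
    [0,0,-0.031,0,0,0,0.35],
    [0.005,-0.03,0,0,0,0,0.35]
  ]
}}

```text
time: 29.75
position: [0.5822, 0.0257, 0.1507]
tool_rot: [0.983, 0.183, 0.004, 0.002]
ft_force: [-0.1, 1.0, 0.4]
grip_width: 0.0302
```

{"name": "drive_tool", "arguments": {
  "series": [
    [0.006,-0.03,0,0,0,0,0.35],
    [0,0,0,0,0,0,0.35],
    [0,0,0,0,0,0,0.35]
  ]
}}

```text
time: 30.12
position: [0.5739, 0.0574, 0.1478]
tool_rot: [0.983, 0.185, 0.0, 0.001]
ft_force: [-0.0, 0.3, 0.2]
grip_width: 0.0312
```

```bash
python3 look.py w9; python3 edge.py w9; python3 rib.py; python3 -c "
import cv2;p=cv2.imread('pics/w9.png');a=cv2.resize(p[20:130,230:340],(500,500));cv2.imwrite('pics/w9b.png',cv2.hconcat([a,cv2.resize(p,(300,500))]))"
```

```text
t 30.12 tcp unit [-24.8 -28.4] z 0.1478 yaw-rel 0.05 F [-0.   0.3  0.2] w 0.0312 q6 1.11
shift mm [-10.2  -3.4   1.8] turn z 0.05 tilt deg 0.08
cam unit [ 57.  -29.7]
disc (array([0, 0]), 0, 0)
red ((np.float64(277.49), np.int64(31), np.int64(67)), array([ 73.2, -27.1]), np.float64(71.6))
blue ((np.float64(210.44), np.int64(31), np.int64(67)), array([73.2, 19.2]), np.float64(70.1))
blade ((np.float64(277.0), np.int64(74), np.int64(90)), array([ 63.5, -26.7]), np.float64(67.8), array([ 68.9, -25.9]))
blade edges [274.61 279.55] mid 277.08 y [-24.99 -28.46] mid y -26.73
red edges [273.36 281.49] mid 277.42 y [-24.33 -29.82] mid y -27.07
t 30.18 tcp unit [-24.8 -28.6] z 0.1477 yaw-rel 0.0 F [0.1 0.6 0.2] w 0.0303 q6 1.11
shift mm [ -11.2 -103.7   61.3] turn z 0.0 tilt deg 0.06
rib px 1021 unit [-25.2 -85.1]
```

View pics/w9b.png

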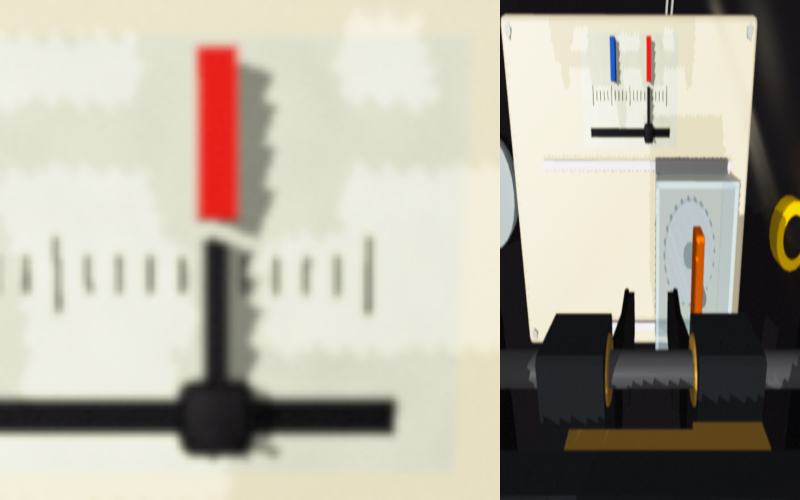

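The pointer stands opposite the red flag: the blade is at about (216,300) in the zoom and the flag at (217,130), about 0.3 mm apart. The cover is shut over the wheel and the arm is clear of everything, so I'm handing in.

```bash
python3 -c "
from rig import robot
print(robot.hand_in(), robot.get_obs()['time'])"
```

```text
the job is handed in; nothing more can be done
the job is handed in; nothing more can be done
```

The pointer is set opposite the red flag, the cover is fully shut again, and the job is handed in at about 30 s of the 72 s allowed.

- **Cover open:** I pushed it by the rib to its open stop, where the force rose to 8.9 N.
- **Wheel:** I turned it clockwise by pinching the peg: one large swing, a look, then one small correction. I never touched the pointer.
- **Cover shut:** I pushed it back to the shut stop, where the force reached 6.9 N with no further motion. The rib's travel between the two stops measured 150.5 mm, against 150 mm given.
- **Last check:** With the cover shut and the arm clear, the pointer was at y −26.7 mm and the red flag at −27.1 mm. That is about 0.3 mm apart, within my measuring error. The gap was the same before shutting, so the setting held.

**Fingertip offset:** My first two attempts on the cover passed over the rib without touching it. The wrist camera's depth showed the fingertips about 27 mm higher than the reported TCP, and I allowed for that from then on.

**Bystanders:** I didn't touch any of them on purpose. I only saw parts of them in the later pictures and did not re-measure their positions.

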